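# Line up the instrument container in the rail's corner

## Robot

A 6-joint arm with a two-finger parallel gripper is mounted at the origin on the work surface. World frame = base frame: x ahead of the robot, y to its left, z up, the work surface at z = 0. Lengths are in mm, angles in rad, forces in N, time in s.
With the tool pointing down it reaches from about 300 to 750 mm from the base axis. Payload 8.5 kg.
Tool frame: the origin (TCP) lies midway between the tips of the shut fingers; the grasp point (between the pads) lies 19 mm behind it; z points along the fingers, y is the direction in which the jaws open and shut (so a half turn about z gives the same grasp; the last joint's range is limited). The gripper opens to 85 mm and grips with 20 to 120 N. Pads are 22 mm wide; open, the fingers measure 114 mm over their backs; the gripper's body (76 mm by 85 mm) begins 54 mm behind the grasp point. The pads swing forward as they close: fully open they stand 13 mm farther back than shut.
Start: joints at [-1.461, 0.381, 1.297, -0, 1.464, -0.215], TCP at [175.509, -521.226, 231.322] pointing down, gripper open.
Joint ranges: [-3.11, 3.11], [-0.89, 2.33], [0.22, 2.48], [-1.42, 4.56], [0.17, 2.85], [-2.88, 2.88]. Speed limits (rad/s): [2.39, 2.39, 3.14, 3.14, 3.14, 3.14].

## Interface

Orientations are given as a rotation vector (axis times angle).
In Python, from plant import bot gives the robot as it stands. The module is installed in compiled form; this text tells all that it offers.
- The arm moves only by the tool jog_arm, never from a script. Its argument "moves" is a list of rows, each an object with "gripper": the opening, from -1 (shut) to 1 (fully open); "slide": the shift along the tool's x, y, z in cm, a list of three; "twist": the turn, a rotation vector about the tool's x, y, z in degrees, a list of three. A call has 1 to 8 rows; each row is the pose to reach, as a shift and turn from the pose commanded when the call began, along the tool's axes at that moment; what a row does not reach only later rows make up. A row lasts 1/12 s, in which the tool goes at most 41.7 mm and 7.16 degrees, less where a joint would pass 70% of its speed; a pose out of reach is approached as far as the arm can. A call with a gripper value outside its range is refused whole. The fingers move at their own pace and stop on an object; "force" is the grip in N (left out, the last holds). Time passes only in rows, so rows that repeat a pose let the fingers close. It gives the time, the measured TCP pose, the force and the opening at its end, in the units of the state.
- bot.get_state(): the state, without advancing time (a new reading comes with each control period).
- bot.capture(name): name is "side" or "top"; returns (picture, depth): 420x560x3 uint8, red, green, blue; 420x560 float32, mm along the optical axis (not along the pixel's ray), 0 where there is no reading.
- bot.camera_info(name): a dict with "fx", "fy", "cx", "cy" (pixels), "distortion" ([k1, k2, p1, p2, k3] as OpenCV has them; the pictures are not rectified), "extrinsics" (4x4, takes a point from camera to world coordinates). Camera axes: x right, y down, z forward; pixel columns grow to the right and rows downward; lengths in mm; the calibration is good to about 2 mm. A picture is of the moment at which its call begins. camera_info takes no time and is no camera call.
- bot.job_done(): hands the job in, once; it reports no verdict.
The state is a dict: "clock": time; "qpos": joint angles; "dq": joint speeds; "joint_torque": joint torques, N m; "position": TCP position; "ee_rot": TCP orientation; "force": force on the tool from outside, world axes, zero at the start; "moment": the same for the moment, N m; "width": finger opening in mm.
Only numpy, scipy, OpenCV 4.12 (cv2) and the standard library are available. Lean on these libraries where they do the work, as an engineer would, in place of code of your own. Each camera call takes 0.05 s, during which the arm holds its last target.

## Task

With the fingertips, push the blue-lidded instrument container along the table, without lifting or tipping it, until one long side lies flat against the steel rail and its end touches the yellow end stop. Leave everything else where it stands, then move clear.

Things in the scene. Friction and masses are not known exactly. Their poses are not given: they have to be found in the camera images.
- blue_container: Loose flat aluminium container, blue lid, 88 mm deep (x) by 120 long (y) by 40 high, about 0.35 kg, upright sides. Origin: centre of its underside, z up. It starts on the robot's side of the rail, a long side facing the bar within 20 degrees, 2 to 22 cm along the bar from its final place. It slides at about 1 to 4 N.
- rail: Fixed L. Origin: inner corner of the working faces, at table level. Steel bar 25 mm high, 20 thick: face in the plane x = 0, looking to -x (to the robot), from the corner to 400 mm along -y. Yellow stop 30 mm high, 15 thick: face in the plane y = 0, looking to -y, from the corner to 110 mm along -x. A container home has its origin at x = -44, y = -60 mm here, its y axis parallel to the bar.
- white_container: Loose flat aluminium container, white lid, 88 mm deep (x) by 120 long (y) by 40 high, about 0.35 kg, upright sides. Origin: centre of its underside, z up. To be left alone; it stands beside the blue one and leaves the strip along the rail, one container deep, free.
- tape_roll: Roll of tape lying flat, 76 mm across, 25 mm high, left of the stop; leave alone. Origin under its centre.
- jar: Small closed jar, 50 mm across, 70 mm high, beyond the rail; leave alone. Origin under its centre.
- steel_cup: Empty steel cup, 68 mm across, 80 mm high; leave alone. Origin under its centre.
- spray_bottle: White bottle with blue cap, 60 mm across, 140 mm high; leave alone. Origin under its centre.
- brush: Cleaning brush with wide grey head and green handle, about 200 mm long, lying on the right; leave alone. Origin at its underside.
- timer: Grey timer box, 50 x 70 x 60 mm high, right of the rail; leave alone. Origin under its centre.

How it is judged:
By the outcome, as a careful person would: the job done as asked, in the order asked, and still so for the second after the job is handed in, with the robot touching nothing.
It also fails if it takes over 45 s, if anything falls off the work surface, if the arm or the gripper's body presses on something with over 40 N, if the wrist force passes 120 N, or if a joint passes its speed limit or range.

## Working session

There is one attempt and no reset: what is moved stays moved. The work goes in short steps, Python scripts to look and compute and a tool call to move; the robot and the scene stay as the last step left them, time stands still between calls to the robot, and variables do not carry over. Pictures are saved under pics/ and viewed, and the job is handed in when it is done.

Besides the shell and the picture viewer there is one more tool, called by a JSON object that holds its "method" and its "body". jog_arm: Moves the arm, as the interface text tells. Its arguments: {"type":"object","properties":{"moves":{"type":"array","items":{"type":"object","properties":{"gripper":{"type":"number"},"slide":{"type":"array","items":{"type":"number"}},"twist":{"type":"array","items":{"type":"number"}}}}},"force":{"type":"number"}},"required":["moves"]}

```bash
mkdir -p pics
python3 - <<'E'
from plant import bot
import cv2,numpy as np
for n in ("top","side"):
    p,d=bot.capture(n); cv2.imwrite(f"pics/{n}0.png",p[:,:,::-1]); np.savez(f"{n}0.npz",p=p,d=d)
    i=bot.camera_info(n); print(n,{k:np.round(v,4).tolist() for k,v in i.items()})
s=bot.get_state(); print(s)
E
```

```text
top {'fx': 484.8456, 'fy': 484.8456, 'cx': 276.9491, 'cy': 200.8942, 'distortion': [-0.1088, 0.0, 0.0, 0.0, 0.0], 'extrinsics': [[0.0223, -0.9952, 0.0948, 404.4327], [-0.9996, -0.0236, -0.0126, 1.5888], [0.0148, -0.0945, -0.9954, 1544.713], [0.0, 0.0, 0.0, 1.0]]}
side {'fx': 478.3653, 'fy': 478.3653, 'cx': 281.114, 'cy': 208.9052, 'distortion': [-0.0484, 0.0, 0.0, 0.0, 0.0], 'extrinsics': [[-0.9976, -0.0355, 0.0599, 504.5152], [-0.0685, 0.6566, -0.7511, 873.2695], [-0.0126, -0.7534, -0.6575, 834.9776], [0.0, 0.0, 0.0, 1.0]]}
{'clock': 0.1, 'qpos': array([-1.46130363e+00,  3.81139025e-01,  1.29816121e+00,  1.34600739e-05,
        1.46359632e+00, -2.15325521e-01]), 'dq': array([ 0.00189985, -0.00122214, -0.00106513, -0.0002415 , -0.00161013,
       -0.00034644]), 'joint_torque': array([ 3.51695293e-03, -4.49221873e+01, -2.31654149e+01, -1.50005126e-04,
        3.63717474e-03, -3.19156209e-05]), 'position': array([ 175.48396481, -520.98063156,  230.77594384]), 'ee_rot': array([-3.09896731e+00, -5.07770539e-01, -1.29268418e-04]), 'force': array([-0.4315433 , -0.29064501,  0.06452835]), 'moment': array([ 0.02759106, -0.04669939,  0.06236601]), 'width': 85.26861253685463}
```

View pics/top0.png

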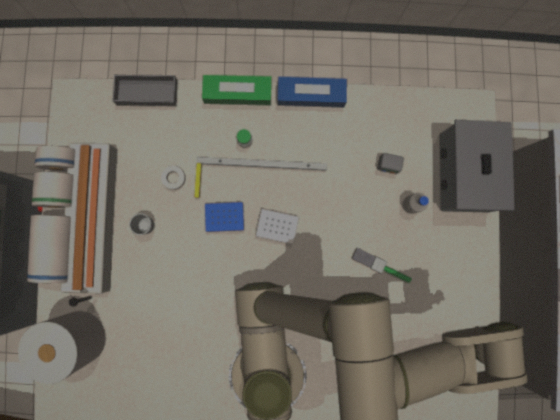

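View pics/side0.png

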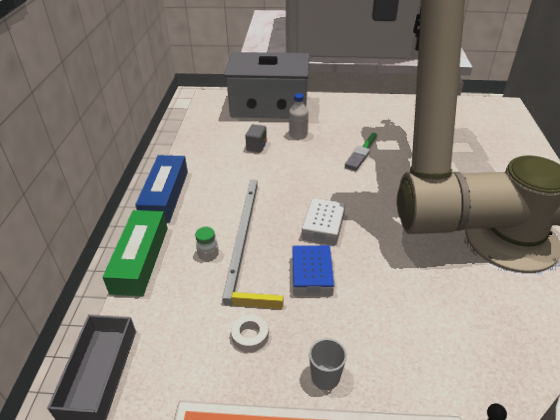

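The top view shows the blue lid at about (224,217), the white one at (277,226), the bar from (198,160) to (326,167) and the yellow stop at (198,180). In the side view the blue lid is at (313,266), the white one at (324,218), and the bar runs from (230,298) to (252,183). Next I'll measure these.

```bash
cat > h.py <<'E'
from plant import bot
import cv2,numpy as np
def cast(n,uv,z):
    i=bot.camera_info(n); K=np.array([[i['fx'],0,i['cx']],[0,i['fy'],i['cy']],[0,0,1.]])
    q=cv2.undistortPoints(np.array(uv,np.float64).reshape(-1,1,2),K,np.array(i['distortion'])).reshape(-1,2)
    E=np.array(i['extrinsics']); r=np.c_[q,np.ones(len(q))]@E[:3,:3].T; o=E[:3,3]
    return o+r*((z-o[2])/r[:,2])[:,None]
def mask(p,kind):
    h=cv2.cvtColor(p,cv2.COLOR_RGB2HSV)
    if kind=='blue': return cv2.inRange(h,(105,120,60),(130,255,255))
    if kind=='yellow': return cv2.inRange(h,(22,130,80),(35,255,255))
def big(m,box):
    mm=np.zeros_like(m); x0,y0,x1,y1=box; mm[y0:y1,x0:x1]=m[y0:y1,x0:x1]
    mm=cv2.morphologyEx(mm,cv2.MORPH_CLOSE,np.ones((3,3)))
    c,_=cv2.findContours(mm,cv2.RETR_EXTERNAL,cv2.CHAIN_APPROX_NONE)
    return max(c,key=cv2.contourArea)
def rect(n,c,z):
    w=cast(n,c.reshape(-1,2),z)[:,:2].astype(np.float32)
    (cx,cy),(a,b),t=cv2.minAreaRect(w); bx=cv2.boxPoints(((cx,cy),(a,b),t))
    e=bx[1]-bx[0] if np.linalg.norm(bx[1]-bx[0])>np.linalg.norm(bx[2]-bx[1]) else bx[2]-bx[1]
    ang=np.degrees(np.arctan2(e[1],e[0]))
    return (round(cx,1),round(cy,1)),sorted((round(a,1),round(b,1))),round(float(ang)%180,2),np.round(bx,1).tolist()
E
python3 - <<'E'
from h import *
B={'top':(180,140,340,260),'side':(220,230,360,320)}
for n in ('top','side'):
    z=np.load(n+'0.npz'); p=z['p']
    print(n,'blue',rect(n,big(mask(p,'blue'),B[n]),40))
    print(n,'yel',rect(n,big(mask(p,'yellow'),B[n]),30))
    s={'top':(185,145,345,250),'side':(215,170,355,320)}[n]
    x0,y0,x1,y1=s
    cv2.imwrite(f'pics/{n}0z.png',cv2.resize(p[y0:y1,x0:x1,::-1],None,fx=4 if n=='side' else 5,fy=4 if n=='side' else 5,interpolation=cv2.INTER_CUBIC)[:600,:800])
E
```

```text
top blue ((495.3, 145.9), [83.9, 112.2], 92.01, [[451.3999938964844, 200.5], [455.3999938964844, 88.4000015258789], [539.2000122070312, 91.4000015258789], [535.2999877929688, 203.5]])
top yel ((610.6, 234.2), [13.1, 105.5], 178.48, [[557.7999877929688, 229.10000610351562], [663.2000122070312, 226.3000030517578], [663.5, 239.39999389648438], [558.0999755859375, 242.1999969482422]])
side blue ((494.9, 149.8), [86.0, 122.6], 93.25, [[448.5, 208.5], [455.3999938964844, 86.19999694824219], [541.2999877929688, 91.0999984741211], [534.2999877929688, 213.39999389648438]])
side yel ((610.0, 247.2), [34.1, 108.8], 178.13, [[555.0999755859375, 231.89999389648438], [663.7999877929688, 228.3000030517578], [664.9000244140625, 262.5], [556.2000122070312, 266.0]])
```

View pics/top0z.png

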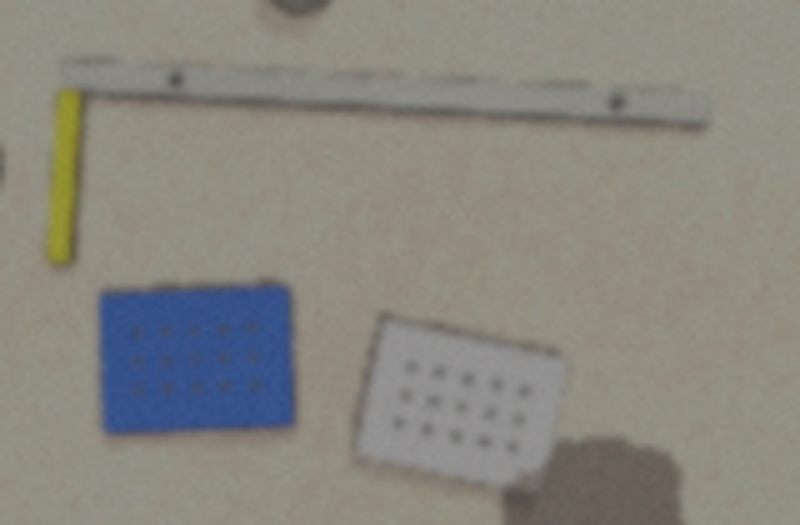

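View pics/side0z.png

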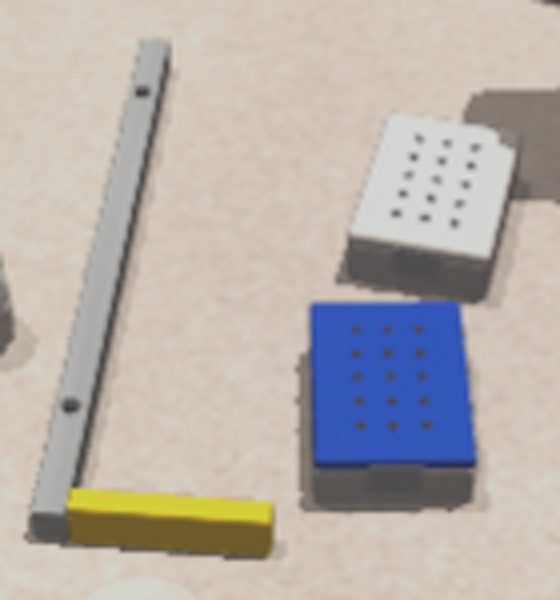

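Run:
```python
from h import *
def T(pts): return [((x+.5)/5-.5+185,(y+.5)/5-.5+145) for x,y in pts]
def S(pts): return [((x+.5)/4-.5+215,(y+.5)/4-.5+170) for x,y in pts]
for nm,n,f,pts,z in [('rail','top',T,[(90,96),(400,108),(705,124)],25),('rail','side',S,[(72,505),(108,330),(170,45)],25),
 ('white','top',T,[(383,318),(566,357),(356,460),(520,488)],40),('white','side',S,[(390,115),(517,150),(350,236),(488,258)],40)]:
    w=cast(n,f(pts),z); print(nm,n,np.round(w[:,:2],1).tolist(), 'ang',np.degrees(np.arctan2(*(w[0]-w[2])[1::-1] )).round(2) if nm=='rail' else '')
z=np.load('top0.npz')['d']; print(z[217,224],z[226,277],z[200,250])
```

```text
rail top [[661.9, 221.0], [658.7, 23.9], [653.4, -170.0]] ang 88.76
rail side [[662.5, 235.7], [660.0, 106.3], [652.6, -166.1]] ang 88.59
white top [[523.8, 31.0], [502.1, -83.4], [435.2, 45.5], [420.2, -56.4]] ang 
white side [[499.5, -80.7], [418.5, -50.4], [521.3, 34.5], [438.7, 49.0]] ang 
1507.3546 1502.6106 1548.4591
```

{"method": "jog_arm", "body": {"moves": [{"gripper":1,"slide":[28,-19.2,0],"twist":[0,0,19.9]},{"gripper":1,"slide":[28,-19.2,0],"twist":[0,0,19.9]},{"gripper":1,"slide":[28,-19.2,0],"twist":[0,0,19.9]},{"gripper":1,"slide":[28,-19.2,0],"twist":[0,0,19.9]},{"gripper":1,"slide":[28,-19.2,0],"twist":[0,0,19.9]},{"gripper":1,"slide":[28,-19.2,0],"twist":[0,0,19.9]},{"gripper":1,"slide":[28,-19.2,0],"twist":[0,0,19.9]},{"gripper":1,"slide":[28,-19.2,0],"twist":[0,0,19.9]}]}}

```text
clock: 0.77
position: [376.1, -253.5, 231.2]
ee_rot: [-3.141, 0.036, 0.0]
force: [0.7, -0.5, -0.3]
width: 85.5
```

{"method": "jog_arm", "body": {"moves": [{"slide":[0.8,-33,0]},{"slide":[0.8,-33,0]},{"slide":[0.8,-33,0]},{"slide":[0.8,-33,0]},{"slide":[0.8,-33,0]},{"slide":[0.8,-33,0]},{"slide":[0.8,-33,0]},{"slide":[0.8,-33,0]}]}}

```text
invalid input at $.moves[0]: expected keys gripper, slide, twist
```

{"method": "jog_arm", "body": {"moves": [{"slide":[0.8,-7,0]},{"slide":[0.8,-7,0]},{"slide":[0.8,-7,0]},{"slide":[0.8,-7,0]}]}}

```text
invalid input at $.moves[0]: expected keys gripper, slide, twist
```

{"method": "jog_arm", "body": {"moves": [{"gripper":1,"slide":[0.8,-33,0],"twist":[0,0,0]},{"gripper":1,"slide":[0.8,-33,0],"twist":[0,0,0]},{"gripper":1,"slide":[0.8,-33,0],"twist":[0,0,0]},{"gripper":1,"slide":[0.8,-33,0],"twist":[0,0,0]},{"gripper":1,"slide":[0.8,-33,0],"twist":[0,0,0]},{"gripper":1,"slide":[0.8,-33,0],"twist":[0,0,0]},{"gripper":1,"slide":[0.8,-33,0],"twist":[0,0,0]},{"gripper":1,"slide":[0.8,-33,0],"twist":[0,0,0]}]}}

```text
clock: 1.43
position: [390.2, 76.5, 231.3]
ee_rot: [-3.141, 0.035, 0.0]
force: [1.0, -0.8, 0.6]
width: 85.4
```

{"method": "jog_arm", "body": {"moves": [{"gripper":1,"slide":[0.8,-7,0],"twist":[0,0,0]},{"gripper":1,"slide":[0.8,-7,0],"twist":[0,0,0]},{"gripper":1,"slide":[0.8,-7,0],"twist":[0,0,0]},{"gripper":1,"slide":[0.8,-7,0],"twist":[0,0,0]}]}}

```text
clock: 1.77
position: [400.1, 145.1, 231.0]
ee_rot: [3.141, -0.03, -0.001]
force: [-1.0, -0.5, -0.7]
width: 85.7
```

{"method": "jog_arm", "body": {"moves": [{"gripper":1,"slide":[0,-0.2,19],"twist":[0,0,0]},{"gripper":1,"slide":[0,-0.2,19],"twist":[0,0,0]},{"gripper":1,"slide":[0,-0.2,19],"twist":[0,0,0]},{"gripper":1,"slide":[0,-0.2,19],"twist":[0,0,0]},{"gripper":1,"slide":[0,-0.2,19],"twist":[0,0,0]},{"gripper":1,"slide":[0,-0.2,22],"twist":[0,0,0]},{"gripper":1,"slide":[0,-0.2,22.7],"twist":[0,0,0]},{"gripper":1,"slide":[0,-0.2,22.7],"twist":[0,0,0]}]}}

```text
clock: 2.43
position: [399.8, 145.0, 3.2]
ee_rot: [3.141, -0.038, -0.006]
force: [-0.1, 1.0, 1.0]
width: 85.6
```

Run:
```python
from h import *
p,d=bot.capture('side'); cv2.imwrite('pics/s1.png',cv2.resize(p[150:330,200:440,::-1],None,fx=3.3,fy=3.3))
s=bot.get_state(); print(s['position'],s['force'])
```

```text
[400.58598414 145.31656277   4.56330138] [0.3388633  0.52501556 0.07393858]
```

View pics/s1.png

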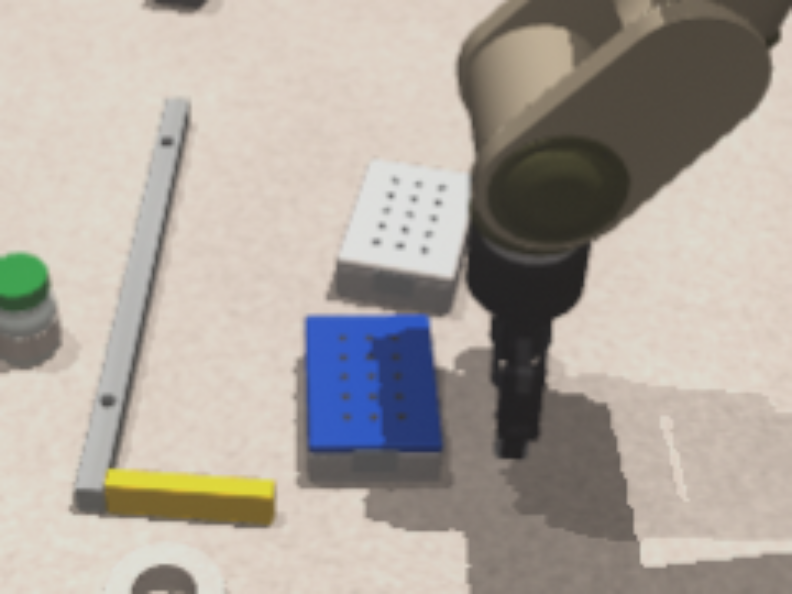

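The fingers are down on the robot side of the blue container, with a clear gap (fingertips at about (515,450) in the crop). Starting the push.

{"method": "jog_arm", "body": {"moves": [{"gripper":1,"slide":[1.5,-0.1,0.1],"twist":[0,0,0]},{"gripper":1,"slide":[3,-0.1,0.2],"twist":[0,0,0]},{"gripper":1,"slide":[4,-0.1,0.2],"twist":[0,0,0]},{"gripper":1,"slide":[5,-0.1,0.2],"twist":[0,0,0]},{"gripper":1,"slide":[6,-0.1,0.2],"twist":[0,0,0]},{"gripper":1,"slide":[7,-0.1,0.2],"twist":[0,0,0]},{"gripper":1,"slide":[8,-0.1,0.2],"twist":[0,0,0]},{"gripper":1,"slide":[9,-0.1,0.2],"twist":[0,0,0]}]}}

```text
clock: 3.15
position: [491.3, 144.7, 4.5]
ee_rot: [-3.141, 0.036, -0.003]
force: [-1.7, 0.1, -1.1]
width: 85.1
```

```bash
cat > look.py <<'E'
from h import *
import sys
t=sys.argv[1]
for n,B in (('side',(200,200,380,330)),('top',(170,140,350,260))):
    p,d=bot.capture(n); np.savez(f'{n}{t}.npz',p=p,d=d)
    if n=='side': cv2.imwrite(f'pics/{n}{t}.png',cv2.resize(p[170:330,200:420,::-1],None,fx=3.6,fy=3.6))
    else: cv2.imwrite(f'pics/{n}{t}.png',cv2.resize(p[130:270,150:350,::-1],None,fx=4,fy=4))
    h=cv2.cvtColor(p,cv2.COLOR_RGB2HSV); m=cv2.inRange(h,(105,120,30),(130,255,255))
    print(n,rect(n,big(m,B),40))
s=bot.get_state(); print(s['clock'],s['position'].round(1),s['force'].round(1))
E
python3 look.py 2
```

```text
side ((546.6, 146.4), [85.5, 121.3], 88.87, [[502.70001220703125, 86.5999984741211], [588.2000122070312, 84.9000015258789], [590.5999755859375, 206.1999969482422], [505.1000061035156, 207.8000030517578]])
top ((560.9, 140.4), [59.5, 113.2], 87.96, [[529.2000122070312, 84.9000015258789], [588.5999755859375, 82.80000305175781], [592.5999755859375, 195.89999389648438], [533.2000122070312, 198.0]])
3.25 [492.6 144.7   4.4] [ 0.4 -0.1  0.9]
```

View pics/side2.png

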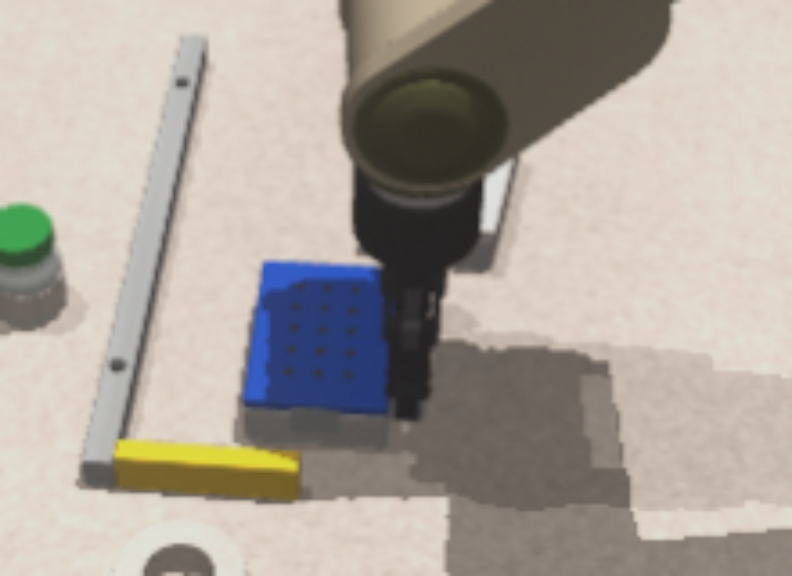

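Blue is now parallel to the bar (88.9° against 88.7°), and the fingers at (410,330) in the crop lie along its near side. Continuing toward the bar.

{"method": "jog_arm", "body": {"moves": [{"gripper":1,"slide":[1,0,0.1],"twist":[0,0,0]},{"gripper":1,"slide":[2,0,0.2],"twist":[0,0,0]},{"gripper":1,"slide":[3,0,0.2],"twist":[0,0,0]},{"gripper":1,"slide":[4,0,0.2],"twist":[0,0,0]},{"gripper":1,"slide":[5,0,0.2],"twist":[0,0,0]},{"gripper":1,"slide":[5.7,0,0.2],"twist":[0,0,0]},{"gripper":1,"slide":[6.2,0,0.2],"twist":[0,0,0]},{"gripper":1,"slide":[6.4,0,0.2],"twist":[0,0,0]}]}}

```text
clock: 3.92
position: [554.6, 143.5, 1.1]
ee_rot: [-3.141, 0.036, -0.001]
force: [-4.0, 0.9, 3.2]
width: 85.2
```

{"method": "jog_arm", "body": {"moves": [{"gripper":1,"slide":[0.2,0,0],"twist":[0,0,0]},{"gripper":1,"slide":[0.4,0,0],"twist":[0,0,0]},{"gripper":1,"slide":[0.4,0,0],"twist":[0,0,0]}]}}

```text
clock: 4.17
position: [558.6, 143.5, 0.5]
ee_rot: [-3.141, 0.035, -0.001]
force: [-2.6, 0.1, 1.3]
width: 84.9
```

```bash
python3 look.py 3
```

```text
side ((615.0, 144.8), [86.3, 122.3], 89.87, [[571.7000122070312, 83.80000305175781], [658.0, 83.5999984741211], [658.2999877929688, 205.89999389648438], [572.0, 206.0]])
top ((645.0, 135.8), [42.2, 120.5], 73.79, [[607.9000244140625, 83.9000015258789], [648.4000244140625, 72.0999984741211], [682.0999755859375, 187.8000030517578], [641.5, 199.60000610351562]])
4.2667 [5.586e+02 1.436e+02 4.000e-01] [-1.1 -0.1  0.3]
```

View pics/side3.png

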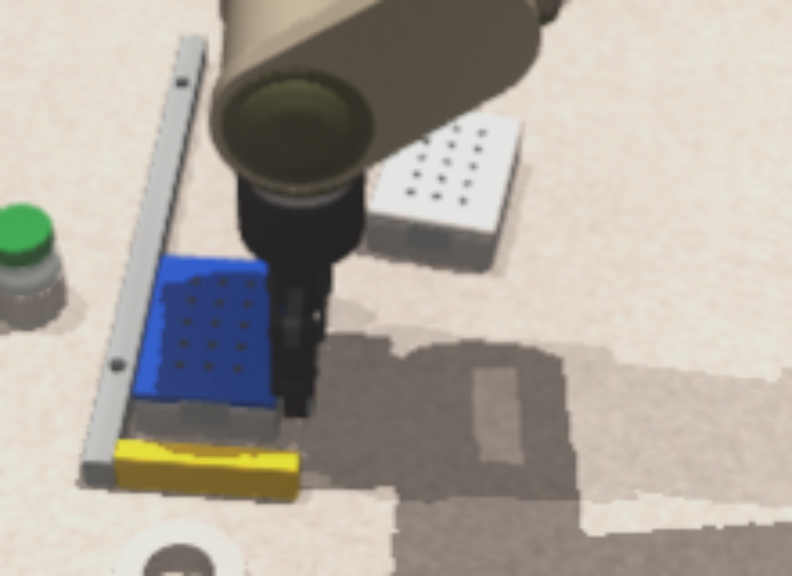

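Blue is almost at the bar, and the wrist force is still only sliding friction. I'll creep until contact.

{"method": "jog_arm", "body": {"moves": [{"gripper":1,"slide":[0.1,0,0],"twist":[0,0,0]},{"gripper":1,"slide":[0.2,0,0],"twist":[0,0,0]},{"gripper":1,"slide":[0.2,0,0],"twist":[0,0,0]}]}}

```text
clock: 4.52
position: [560.5, 143.5, 0.3]
ee_rot: [-3.141, 0.035, 0.0]
force: [-2.1, -0.1, 1.8]
width: 85.5
```

{"method": "jog_arm", "body": {"moves": [{"gripper":1,"slide":[0.1,0,0],"twist":[0,0,0]},{"gripper":1,"slide":[0.1,0,0],"twist":[0,0,0]}]}}

```text
clock: 4.68
position: [561.6, 143.5, 0.3]
ee_rot: [-3.141, 0.035, -0.0]
force: [-3.1, -0.7, 1.9]
width: 85.0
```

{"method": "jog_arm", "body": {"moves": [{"gripper":1,"slide":[0.1,0,0],"twist":[0,0,0]},{"gripper":1,"slide":[0.1,0,0],"twist":[0,0,0]}]}}

```text
clock: 4.85
position: [562.7, 143.5, 0.3]
ee_rot: [-3.141, 0.035, -0.0]
force: [-2.2, 0.9, 0.4]
width: 85.4
```

{"method": "jog_arm", "body": {"moves": [{"gripper":1,"slide":[0.1,0,0],"twist":[0,0,0]},{"gripper":1,"slide":[0.1,0,0],"twist":[0,0,0]}]}}

```text
clock: 5.02
position: [562.9, 143.5, 0.3]
ee_rot: [3.141, -0.035, -0.002]
force: [-5.8, 0.2, 3.4]
width: 85.4
```

{"method": "jog_arm", "body": {"moves": [{"gripper":1,"slide":[0.1,0,0],"twist":[0,0,0]},{"gripper":1,"slide":[0.1,0,0],"twist":[0,0,0]}]}}

```text
clock: 5.18
position: [562.9, 143.5, 0.3]
ee_rot: [3.141, -0.036, -0.006]
force: [-9.6, -0.4, 5.4]
width: 85.4
```

Firm contact with the bar at 10 N and the travel has stopped. Backing off and going around to the right end.

{"method": "jog_arm", "body": {"moves": [{"gripper":1,"slide":[-2,0,0],"twist":[0,0,0]},{"gripper":1,"slide":[-4,0,-0.5],"twist":[0,0,0]},{"gripper":1,"slide":[-4,0,-4],"twist":[0,0,0]},{"gripper":1,"slide":[-4,0,-8],"twist":[0,0,0]},{"gripper":-1,"slide":[-4,0,-12],"twist":[0,0,0]},{"gripper":-1,"slide":[-1,3,-12],"twist":[0,0,0]},{"gripper":-1,"slide":[2,6,-12],"twist":[0,0,0]},{"gripper":-1,"slide":[5,9.5,-12],"twist":[0,0,0]}]}}

```text
clock: 5.85
position: [610.4, 51.0, 121.7]
ee_rot: [3.141, -0.033, 0.006]
force: [-0.2, 1.3, 0.3]
width: 38.8
```

{"method": "jog_arm", "body": {"moves": [{"gripper":-1,"slide":[0,0.5,0],"twist":[0,0,0]},{"gripper":-1,"slide":[0,0.5,0],"twist":[0,0,0]},{"gripper":-1,"slide":[0,0.5,0],"twist":[0,0,0]}]}}

```text
clock: 6.1
position: [608.3, 46.9, 120.1]
ee_rot: [-3.141, 0.037, 0.0]
force: [-0.0, -0.3, -0.1]
width: 1.0
```

```bash
python3 look.py 4; python3 -c "
from h import *;print(bot.get_state()['width'])"
```

```text
side ((617.5, 144.9), [87.3, 121.1], 88.68, [[572.5, 85.4000015258789], [659.7000122070312, 83.4000015258789], [662.5, 204.5], [575.2999877929688, 206.5]])
top ((618.3, 175.9), [42.2, 83.8], 177.78, [[575.5999755859375, 156.39999389648438], [659.2999877929688, 153.1999969482422], [660.9000244140625, 195.39999389648438], [577.2000122070312, 198.60000610351562]])
6.2 [607.9  47.9 120.4] [0.8 0.1 0. ]
-0.27608135192593686
```

View pics/side4.png

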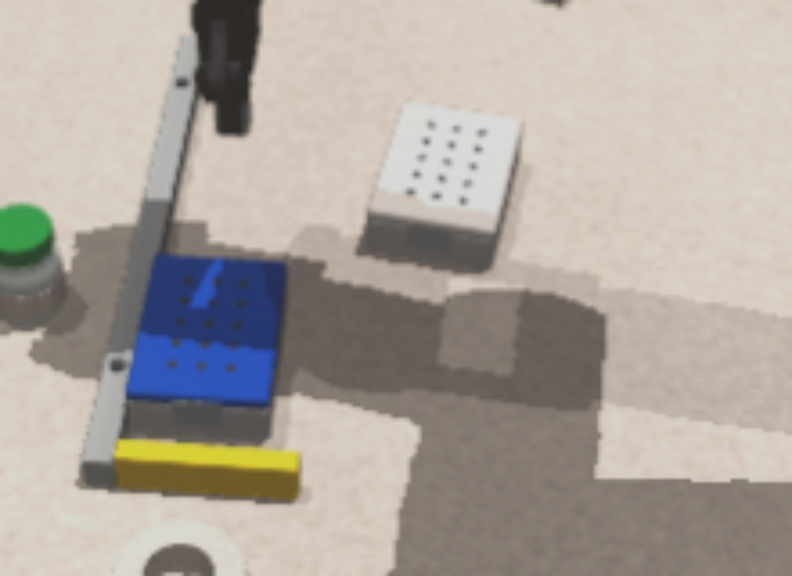

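View pics/top4.png

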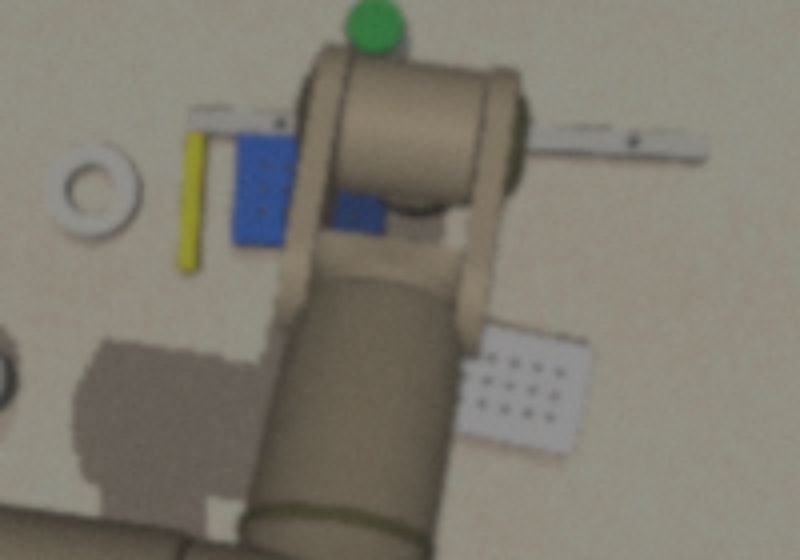

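Blue is flush with the bar (88.7°, centre (617,145)), with about 22 mm left to the stop. The shut fingers are at (235,120) in the side crop, clear to the right of it. Descending.

{"method": "jog_arm", "body": {"moves": [{"gripper":-1,"slide":[0.9,0.2,4],"twist":[0,0,0]},{"gripper":-1,"slide":[0.9,0.2,8],"twist":[0,0,0]},{"gripper":-1,"slide":[0.9,0.2,10.8],"twist":[0,0,0]},{"gripper":-1,"slide":[0.9,0.2,10.8],"twist":[0,0,0]},{"gripper":-1,"slide":[0.9,0.2,10.8],"twist":[0,0,0]}]}}

```text
clock: 6.62
position: [616.8, 45.7, 12.2]
ee_rot: [-3.141, 0.033, 0.003]
force: [0.4, -0.4, 0.7]
width: 0.2
```

{"method": "jog_arm", "body": {"moves": [{"gripper":-1,"slide":[0,-1,0],"twist":[0,0,0]},{"gripper":-1,"slide":[0,-1.8,0],"twist":[0,0,0]},{"gripper":-1,"slide":[0,-2.5,0],"twist":[0,0,0]},{"gripper":-1,"slide":[0,-3,0],"twist":[0,0,0]},{"gripper":-1,"slide":[0,-3.5,0],"twist":[0,0,0]},{"gripper":-1,"slide":[0,-3.5,0],"twist":[0,0,0]}]}}

```text
clock: 7.12
position: [618.4, 80.8, 12.9]
ee_rot: [-3.141, 0.034, -0.002]
force: [-0.9, 0.2, -0.4]
width: 0.2
```

```bash
python3 look.py 5
```

```text
side ((617.0, 158.7), [87.2, 121.1], 88.52, [[571.7999877929688, 99.30000305175781], [659.0, 97.0], [662.0999755859375, 218.10000610351562], [575.0, 220.3000030517578]])
top ((618.2, 195.1), [31.6, 83.1], 178.83, [[576.2999877929688, 180.1999969482422], [659.4000244140625, 178.5], [660.0, 210.10000610351562], [577.0, 211.8000030517578]])
7.2167 [618.   80.1  12.3] [ 1.3  0.4 -0.8]
```

View pics/side5.png

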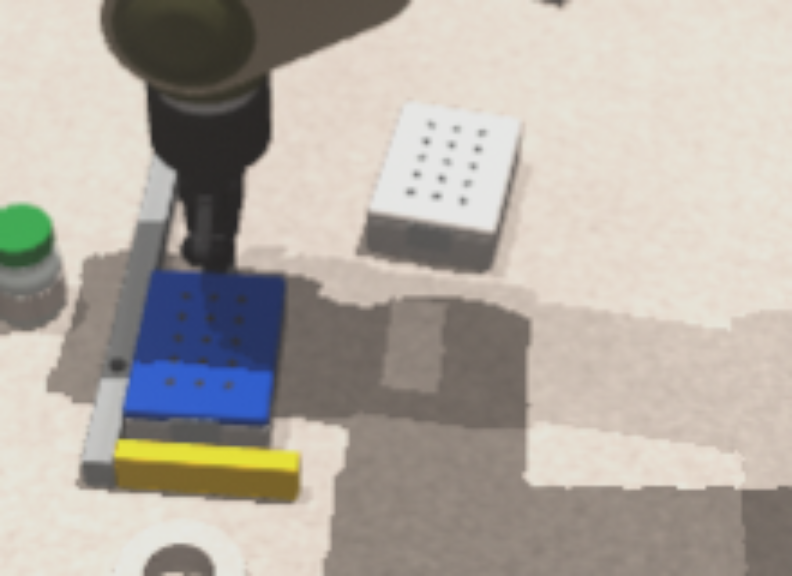

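Blue slid along the bar to y≈159 and is still parallel to it. About 10 mm to go.

{"method": "jog_arm", "body": {"moves": [{"gripper":-1,"slide":[0,-0.4,0],"twist":[0,0,0]},{"gripper":-1,"slide":[0,-0.7,0],"twist":[0,0,0]},{"gripper":-1,"slide":[0,-0.8,0],"twist":[0,0,0]},{"gripper":-1,"slide":[0,-0.9,0],"twist":[0,0,0]},{"gripper":-1,"slide":[0,-0.9,0],"twist":[0,0,0]}]}}

```text
clock: 7.63
position: [618.3, 88.8, 12.2]
ee_rot: [-3.141, 0.035, 0.0]
force: [0.9, -1.3, -0.3]
width: -0.2
```

{"method": "jog_arm", "body": {"moves": [{"gripper":-1,"slide":[0,-0.1,0],"twist":[0,0,0]},{"gripper":-1,"slide":[0,-0.1,0],"twist":[0,0,0]}]}}

```text
clock: 7.8
position: [618.3, 89.8, 12.2]
ee_rot: [-3.141, 0.035, 0.0]
force: [0.1, -1.5, -0.4]
width: -0.1
```

{"method": "jog_arm", "body": {"moves": [{"gripper":-1,"slide":[0,-0.1,0],"twist":[0,0,0]},{"gripper":-1,"slide":[0,-0.1,0],"twist":[0,0,0]}]}}

```text
clock: 7.97
position: [618.4, 90.8, 12.2]
ee_rot: [-3.141, 0.035, 0.0]
force: [0.5, -1.3, -0.6]
width: 0.1
```

{"method": "jog_arm", "body": {"moves": [{"gripper":-1,"slide":[0,-0.1,0],"twist":[0,0,0]},{"gripper":-1,"slide":[0,-0.1,0],"twist":[0,0,0]}]}}

```text
clock: 8.13
position: [618.4, 91.9, 12.3]
ee_rot: [-3.141, 0.035, 0.0]
force: [-0.2, -0.6, 0.5]
width: -0.0
```

{"method": "jog_arm", "body": {"moves": [{"gripper":-1,"slide":[0,-0.1,0],"twist":[0,0,0]},{"gripper":-1,"slide":[0,-0.1,0],"twist":[0,0,0]}]}}

```text
clock: 8.3
position: [618.4, 92.9, 12.3]
ee_rot: [-3.141, 0.035, 0.0]
force: [-0.3, -1.2, -1.0]
width: -0.4
```

{"method": "jog_arm", "body": {"moves": [{"gripper":-1,"slide":[0,-0.1,0],"twist":[0,0,0]},{"gripper":-1,"slide":[0,-0.1,0],"twist":[0,0,0]}]}}

```text
clock: 8.47
position: [618.5, 93.8, 12.3]
ee_rot: [-3.141, 0.035, -0.0]
force: [0.1, -0.7, 0.0]
width: -0.1
```

```bash
python3 look.py 6
```

```text
side ((617.3, 171.5), [87.1, 121.0], 88.81, [[572.5, 111.9000015258789], [659.5999755859375, 110.0999984741211], [662.0999755859375, 231.0], [575.0, 232.8000030517578]])
top ((618.0, 209.3), [28.7, 82.7], 178.43, [[576.2999877929688, 196.10000610351562], [659.0, 193.8000030517578], [659.7999877929688, 222.5], [577.0999755859375, 224.8000030517578]])
8.5667 [618.5  93.8  12.4] [ 0.6 -0.1 -0.1]
```

View pics/side6.png

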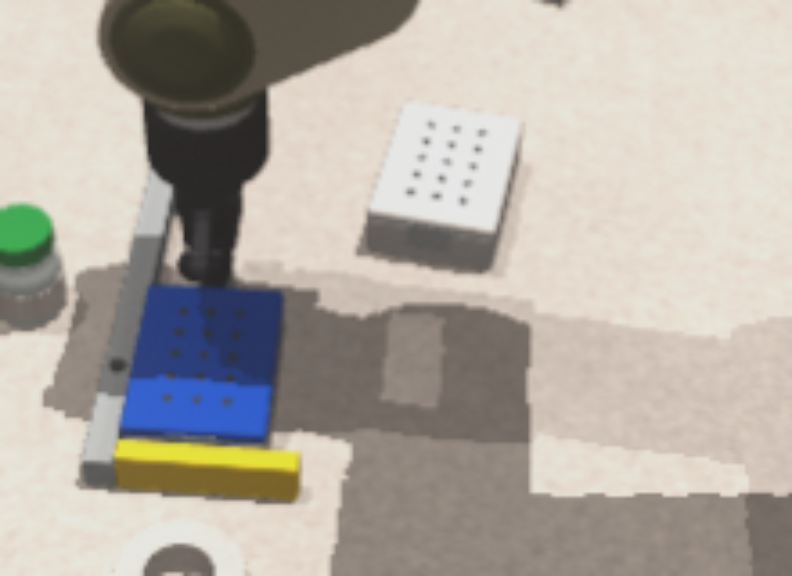

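{"method": "jog_arm", "body": {"moves": [{"gripper":-1,"slide":[0,-0.1,0],"twist":[0,0,0]},{"gripper":-1,"slide":[0,-0.1,0],"twist":[0,0,0]}]}}

```text
clock: 8.73
position: [618.4, 94.3, 12.4]
ee_rot: [3.141, -0.035, -0.001]
force: [-1.7, -3.5, 0.6]
width: -0.4
```

{"method": "jog_arm", "body": {"moves": [{"gripper":-1,"slide":[0,-0.1,0],"twist":[0,0,0]},{"gripper":-1,"slide":[0,-0.1,0],"twist":[0,0,0]}]}}

```text
clock: 8.9
position: [618.2, 94.4, 12.4]
ee_rot: [3.139, -0.035, -0.002]
force: [-2.2, -8.7, 1.4]
width: 0.3
```

Stop contact confirmed: 9 N and the travel has halted. Backing away, then a gentle two-finger press toward the bar to make sure the long side is flat.

{"method": "jog_arm", "body": {"moves": [{"gripper":-1,"slide":[0,1.5,0],"twist":[0,0,0]},{"gripper":-1,"slide":[0,2.5,-1],"twist":[0,0,0]},{"gripper":-1,"slide":[0,2.5,-5],"twist":[0,0,0]},{"gripper":-1,"slide":[0,2.5,-9],"twist":[0,0,0]},{"gripper":1,"slide":[-2,1,-10],"twist":[0,0,0]},{"gripper":1,"slide":[-5,-2,-10],"twist":[0,0,0]},{"gripper":1,"slide":[-9,-4.5,-10],"twist":[0,0,0]},{"gripper":1,"slide":[-10,-6,-10],"twist":[0,0,0]}]}}

```text
clock: 9.57
position: [516.5, 158.7, 113.4]
ee_rot: [-3.141, 0.035, 0.001]
force: [-0.0, 1.0, -0.0]
width: 47.9
```

{"method": "jog_arm", "body": {"moves": [{"gripper":1,"slide":[0,0,0],"twist":[0,0,0]},{"gripper":1,"slide":[0,0,0],"twist":[0,0,0]},{"gripper":1,"slide":[0,0,0],"twist":[0,0,0]}]}}

```text
clock: 9.82
position: [520.8, 157.2, 113.0]
ee_rot: [-3.141, 0.036, -0.003]
force: [-0.4, -0.2, 0.1]
width: 83.1
```

```bash
python3 look.py 7
```

```text
side ((617.9, 171.7), [86.0, 121.5], 88.81, [[573.5999755859375, 111.9000015258789], [659.5999755859375, 110.0999984741211], [662.0999755859375, 231.5], [576.0999755859375, 233.3000030517578]])
top ((622.8, 166.8), [72.7, 114.5], 88.69, [[585.2000122070312, 110.4000015258789], [657.7999877929688, 108.80000305175781], [660.4000244140625, 223.1999969482422], [587.7999877929688, 224.8000030517578]])
9.9167 [520.9 156.9 112.5] [ 0.2  0.3 -0.6]
```

View pics/side7.png

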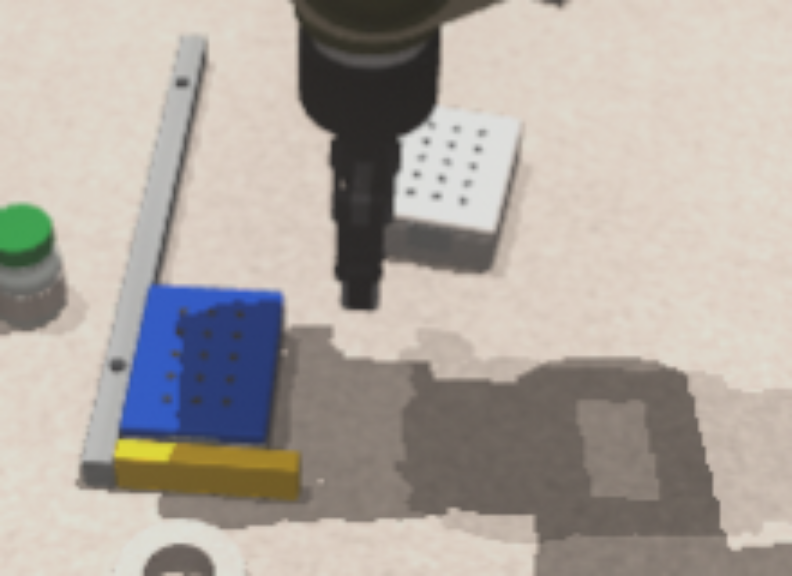

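Blue looks home, at 88.8° and touching the yellow stop at (195,440) in the crop. Now the gentle confirming press toward the bar.

{"method": "jog_arm", "body": {"moves": [{"gripper":1,"slide":[0,0,4],"twist":[0,0,0]},{"gripper":1,"slide":[0,0,8],"twist":[0,0,0]},{"gripper":1,"slide":[0,0,11],"twist":[0,0,0]},{"gripper":1,"slide":[0,0,11.1],"twist":[0,0,0]},{"gripper":1,"slide":[1.5,0,11.1],"twist":[0,0,0]},{"gripper":1,"slide":[3,0,11.1],"twist":[0,0,0]},{"gripper":1,"slide":[3.7,0,11.1],"twist":[0,0,0]},{"gripper":1,"slide":[3.8,0,11.1],"twist":[0,0,0]}]}}

```text
clock: 10.58
position: [560.0, 156.5, 2.6]
ee_rot: [-3.141, 0.037, -0.005]
force: [0.2, -0.1, 0.2]
width: 85.3
```

{"method": "jog_arm", "body": {"moves": [{"gripper":1,"slide":[0.2,0,0],"twist":[0,0,0]},{"gripper":1,"slide":[0.3,0,0],"twist":[0,0,0]},{"gripper":1,"slide":[0.3,0,0],"twist":[0,0,0]}]}}

```text
clock: 10.83
position: [560.7, 157.0, 1.7]
ee_rot: [-3.141, 0.035, -0.0]
force: [-0.5, 0.5, -0.8]
width: 85.3
```

{"method": "jog_arm", "body": {"moves": [{"gripper":1,"slide":[0.1,0,0],"twist":[0,0,0]},{"gripper":1,"slide":[0.2,0,0],"twist":[0,0,0]},{"gripper":1,"slide":[0.2,0,0],"twist":[0,0,0]}]}}

```text
clock: 11.08
position: [562.7, 157.0, 1.4]
ee_rot: [3.141, -0.035, -0.001]
force: [-1.6, 0.5, 0.4]
width: 85.5
```

{"method": "jog_arm", "body": {"moves": [{"gripper":1,"slide":[0.1,0,0],"twist":[0,0,0]},{"gripper":1,"slide":[0.1,0,0],"twist":[0,0,0]}]}}

```text
clock: 11.25
position: [563.3, 157.0, 1.3]
ee_rot: [3.141, -0.035, -0.002]
force: [-4.0, 0.7, 3.2]
width: 85.1
```

{"method": "jog_arm", "body": {"moves": [{"gripper":1,"slide":[0.1,0,0],"twist":[0,0,0]},{"gripper":1,"slide":[0.1,0,0],"twist":[0,0,0]}]}}

```text
clock: 11.42
position: [563.3, 157.0, 1.3]
ee_rot: [3.141, -0.035, -0.006]
force: [-8.0, -0.0, 5.9]
width: 85.5
```

Seated: 8 N and no further motion. Backing off and moving clear.

{"method": "jog_arm", "body": {"moves": [{"gripper":1,"slide":[-1,0,0],"twist":[0,0,0]},{"gripper":1,"slide":[-4,0,0],"twist":[0,0,0]},{"gripper":1,"slide":[-6,0,-2],"twist":[0,0,0]},{"gripper":1,"slide":[-6,0,-6],"twist":[0,0,0]},{"gripper":1,"slide":[-6,0,-10],"twist":[0,0,0]},{"gripper":1,"slide":[-7,0,-14],"twist":[0,0,0]},{"gripper":1,"slide":[-9,0,-18],"twist":[0,0,0]},{"gripper":1,"slide":[-12,0,-21],"twist":[0,0,0]}]}}

```text
clock: 12.08
position: [448.6, 159.4, 211.5]
ee_rot: [-3.141, 0.037, -0.007]
force: [0.2, -0.3, 0.9]
width: 85.6
```

{"method": "jog_arm", "body": {"moves": [{"gripper":1,"slide":[-4,32,0],"twist":[0,0,0]},{"gripper":1,"slide":[-4,32,0],"twist":[0,0,0]},{"gripper":1,"slide":[-4,32,0],"twist":[0,0,0]},{"gripper":1,"slide":[-4,32,0],"twist":[0,0,0]},{"gripper":1,"slide":[-4,32,0],"twist":[0,0,0]},{"gripper":1,"slide":[-4,32,0],"twist":[0,0,0]},{"gripper":1,"slide":[-4,32,0],"twist":[0,0,0]},{"gripper":1,"slide":[-4,32,0],"twist":[0,0,0]}]}}

```text
clock: 12.75
position: [399.7, -162.6, 208.9]
ee_rot: [3.14, -0.038, 0.002]
force: [-0.0, -0.3, -0.4]
width: 85.8
```

{"method": "jog_arm", "body": {"moves": [{"gripper":1,"slide":[-3,7,0],"twist":[0,0,0]},{"gripper":1,"slide":[-3,7,0],"twist":[0,0,0]},{"gripper":1,"slide":[-3,7,0],"twist":[0,0,0]},{"gripper":1,"slide":[-3,7,0],"twist":[0,0,0]}]}}

```text
clock: 13.08
position: [368.2, -230.1, 208.7]
ee_rot: [3.141, -0.041, 0.001]
force: [-0.2, -0.0, 0.5]
width: 85.4
```

```bash
python3 look.py 8
python3 - <<'E'
from h import *
for n,B,W in (('side',(200,170,380,330),(290,190,360,245)),('top',(170,140,350,260),(250,200,305,245))):
    a=np.load(n+'0.npz')['p'].astype(int); p=np.load(n+'8.npz')['p']
    print(n,'yel',rect(n,big(mask(p,'yellow'),B),30)[0::2][:2])
    for t in '0','8':
        q=np.load(n+t+'.npz')['p']; h=cv2.cvtColor(q,cv2.COLOR_RGB2HSV); thr=(0,0,150) if n=='top' else (0,0,190)
        print(' white',t,rect(n,big(cv2.inRange(h,thr,(180,30,255)),W),40)[:3])
    df=(np.abs(p.astype(int)-a).max(2)>45).astype(np.uint8)*255; cv2.imwrite(f'pics/d{n}8.png',df)
E
```

```text
side ((618.2, 171.6), [87.1, 121.0], 88.68, [[573.2999877929688, 112.0999984741211], [660.2999877929688, 110.0999984741211], [663.0999755859375, 231.10000610351562], [576.0, 233.10000610351562]])
top ((618.1, 166.9), [83.5, 114.8], 88.61, [[575.0, 110.5], [658.4000244140625, 108.5], [661.2000122070312, 223.3000030517578], [577.7999877929688, 225.3000030517578]])
13.1833 [ 368.9 -228.3  208.7] [0.2 0.5 0.4]
side yel ((610.0, 238.1), 3.43)
 white 0 ((462.2, -16.9), [182.3, 200.5], 93.06)
 white 8 ((487.2, -7.3), [131.2, 183.8], 93.13)
top yel ((609.1, 236.1), 0.12)
 white 0 ((438.0, 1.6), [0.0, 0.0], 0.0)
 white 8 ((495.0, -43.7), [0.0, 0.0], 0.0)
```

View pics/side8.png

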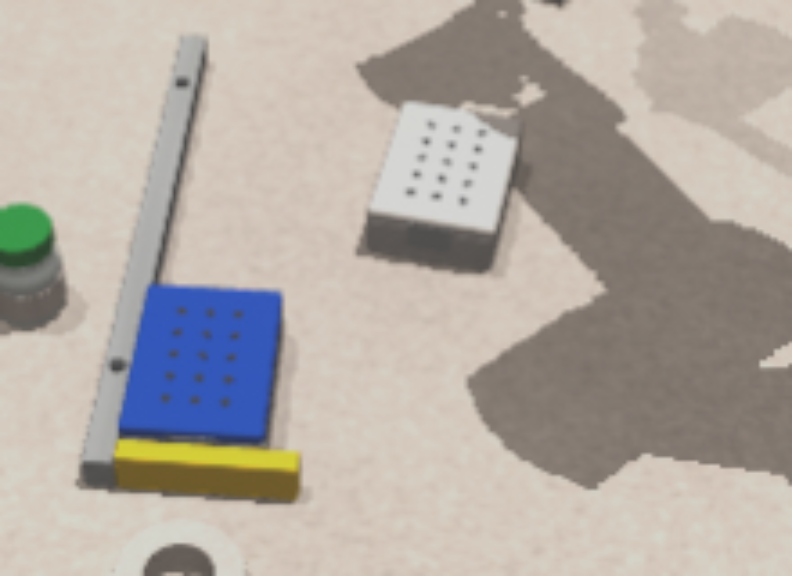

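View pics/top8.png

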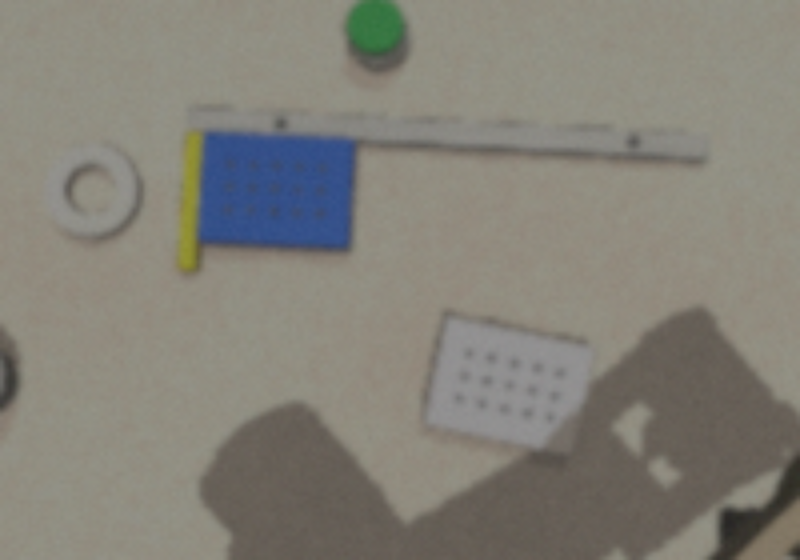

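View pics/dtop8.png

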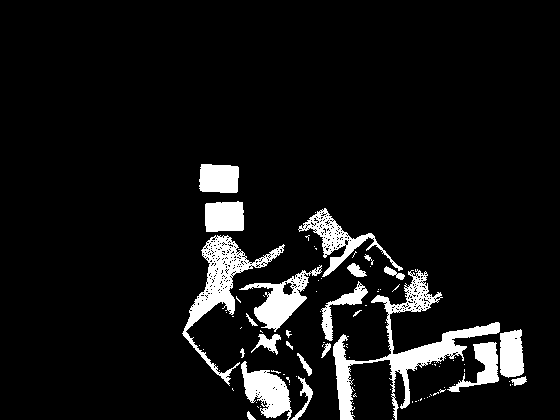

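The final views show blue flush against the bar and the stop. In the top difference image only blue, the arm and its shadows changed. My white-lid colour mask gave no usable numbers, but the difference image shows no change at the white container. Handing in.

```bash
python3 -c "
from plant import bot
s=bot.get_state(); print(s['force'].round(1),abs(s['dq']).max()); print(bot.job_done())"
```

```text
[0.2 0.5 0.4] 0.022680859531005983
the job is handed in; nothing more can be done
None
```

The blue container is home: one long side lies flat against the steel rail and its end touches the yellow stop. I handed the job in at about 13.2 s on the robot's clock.

**How it was pushed**
- The open fingertips pushed it about 12 cm square into the bar.
- The shut fingers then slid it about 25 mm along the bar into the stop.
- A last two-finger press of about 8 N confirmed it was flat, and the arm then backed off and moved clear.

**Last checks**
- **Contact:** the fingers stopped moving at both contacts, with about 8–10 N at the bar and 9 N at the stop. These were the highest forces reported.
- **Angle:** its long side is at 88.6–88.7°, and the bar at 88.6–88.8°.
- **Position:** its centre is about (618, 169) mm averaged over the two views, against (617, 169) expected. The views disagree by about 5 mm in y, but the contact force and the pictures agree that it touches the stop.
- **Everything else:** the top before/after difference image shows only the blue container, the arm and its shadows changed. I made the side difference image but did not view it.
- **Failed check:** my colour mask for the white lid gave no usable numbers. That the white container did not move rests on the difference image and the pictures.

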